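# Brace a jar and unscrew its lid

### The arm

A 7-joint arm with a two-finger parallel gripper is mounted at the origin on a cart in front of the work surface, level with it; the furniture and walls round the work are solid. World frame = base frame: x ahead of the robot, y to its left, z up, the work surface at z = 0. Lengths are in m, angles in rad, forces in N, time in s.
With the tool pointing down it reaches from about 0.425 to 0.875 m from the base axis. Payload 4.7 kg.
Tool frame: the origin (TCP) lies on the centre line of the jaws, within the pads' length; the fingertips stand ctrl.tcp_to_tips ahead of it and the grasp point (between the pads) lies 2 mm behind it (ctrl.tcp_to_tips is the distance from the TCP to the fingertips, in m); z points along the fingers, y is the line along which they close (so a half turn about z gives the same grasp; the last joint's range is limited). The gripper opens to 87 mm and grips with 3 to 60 N. Pads are 19 mm wide; open, the fingers measure 117 mm over their backs; the gripper's body (75 mm by 190 mm) begins 51 mm behind the grasp point.
Start: joints at [0.014, 0.321, -0.07, 1.45, 0.023, 1.371, -0.057], TCP at [0.65, -0, 0.24] pointing down, gripper open.
Joint ranges: [-2.86, 2.86], [-0.3, 2.09], [-1.38, 1.24], [0.06, 2.45], [-1.56, 4.7], [0.09, 2.05], [-2.69, 2.69]. Speed limits (rad/s): [2.57, 2.57, 3.14, 3.14, 3.14, 3.14, 3.14].

### API

Orientations are given as a rotation vector (axis times angle).
In Python, from bench import ctrl, optics, close_job gives the robot as it stands.
- The arm moves only by the shell command python3 -m inch 'ROWS' [OPENING] [FORCE]. ROWS is JSON, a list of rows, each a list of 2 entries, a list of its own where there are three numbers: the shift along the tool's x, y, z in mm, then the turn, a rotation vector about the tool's x, y, z in degrees. In form: [[[x, y, z], [ax, ay, az]], ...]. A call has exactly 10 rows; each row shifts and turns the commanded pose from where the row before left it, along the tool's axes as they then stand; what a row does not reach is not made up. A row lasts 1/10 s, in which the tool goes at most 50 mm and 8.59 degrees, less where a joint would pass 70% of its speed; a pose out of reach is approached as far as the arm can. A call is refused whole if a number of a shift passes 50 or a number of a turn 8.59, either way. A call with a gripper value outside its range is refused whole. OPENING is the closure, from 0 (fully open) to 1 (shut), set as the call begins (- or left out, the last holds). The fingers move at their own pace and stop on an object; FORCE is the grip in N (left out, the last holds). Time passes only in rows, so rows that do not move let the fingers close, or fill a call up. It gives the time, the measured TCP pose, the force and the opening at its end, in the units of the state.
- ctrl.get_state(): the state, without advancing time (a new reading comes with each control period).
- optics.get_image(name): name is "scene" or "side" or "wrist"; returns a dict with "image" (420x560x3 uint8, red, green, blue), "fx", "fy", "cx", "cy" (pixels), "R" (3x3) and "t" (3): a world point X has camera coordinates R X + t; the wrist camera has in their place "hand_eye" (4x4, takes a point from camera to tool coordinates, whose origin is the TCP and whose axes are the flange's). Camera axes: x right, y down, z forward; pixel columns grow to the right and rows downward; lengths in m; the calibration is good to about 2 mm. A picture is of the moment at which its call begins: read the wrist's pose just before it. There is no depth.
- close_job(): hands the job in, once; it reports no verdict.
The state is a dict: "time": time; "joint_positions": joint angles; "qd": joint speeds; "joint_torque": joint torques, N m; "position": TCP position; "tool_rot": TCP orientation; "ft_force": force on the tool from outside, world axes, zero at the start; "torque": the same for the moment, N m; "grip_width": opening from 0.0 (shut) to 1.0 (fully open).
Only numpy, scipy, OpenCV 4.12 (cv2) and the standard library are available. Lean on these libraries where they do the work, as an engineer would, in place of code of your own. Each camera call takes 0.05 s, during which the arm holds its last target. There are 200 camera calls.

### The job

Set the closed square jar upright and fully down into the square well of the wooden block so that it cannot turn, then unscrew its tight lid anticlockwise, stopping the turn soon after the lid comes free. Lift the lid straight off and finish still holding it level, not touching the jar, about a finger's width above the jar's mouth; the jar stays in the block. Do not disturb the stapler, ink bottle and eraser.

Things in the scene. Friction and masses are not known exactly. Their poses are not given: they have to be found in the camera images.
- jar_center (a point): White stoneware jar, loose, about 0.3 kg. Square body 56 x 56 mm (sides face its x and y, all alike: fits the well in any of four turns), 58 mm high, shoulder to 62 mm, round open neck 34 mm across (41 over its threads) up to the mouth, 85.5 mm above the underside. Point on the jar's axis, 31 mm above the underside; z up.
- lid_center (a point): Black plastic lid on the jar, eight-sided, 52 mm across flats (which face its x, y and the diagonals), 28 mm high, 60 g. Point on its axis, half-way up. Screwed home, its axes are parallel to the jar's, this point is 48 mm above jar_center and its lower edge 3 mm above the shoulder. The neck reaches 20.5 mm up into the closed lid. It sits tight: the jar can be carried by it.
- lid_mark (a point): Middle of the lid's +x flat, 26 mm from its axis; on the jar's +x side when screwed home. A sprung liner (30 N, 15 N once free) holds the lid tight: about 0.2 N m to turn. Turned anticlockwise seen from above it rises 2 to 4 mm and is free after 0.8 to 0.85 rad relative to the jar; up to 1.5 rad it lifts straight off (1.2 is a good stop); at about 1.65 rad it meets a stop.
- jar_rest: Pale wooden block, fixed, 96 x 96 x 37 mm, with a square well 61 x 61 mm, 29 mm deep, in the middle of its top, sides along its x and y, mouth chamfered 4 mm. Origin: centre of its underside, on the desk. The well's floor is 8 mm up, so jar_center is 39 mm above the origin when fully seated. The jar has 2.5 mm play each side and can turn about 0.1 rad either way.
- stapler_center (a point): Dark stapler, 36 x 148 x 51 mm, loose bystander; point 25 mm up.
- ink_bottle_center (a point): Square dark ink bottle with a black cap, 47 x 46 x 58 mm, loose bystander; point half-way up.
- eraser_center (a point): Eraser, 21 x 44 x 12 mm, loose bystander; point half-way up.

How it is judged:
On the way:
1. the jar stands fully down in the well of the block with its lid still on (horizontal distance between jar_center and jar_rest below 0.007 m and z of jar_center in the frame of jar_rest below 0.042 m and angle between jar_center's own z axis and vertical below 0.06 rad and z of lid_center in the frame of jar_center below 0.053 m), for 0.2 s.
At the end, for the whole second after the job is handed in: The jar is seated in the well (7 mm of centre, 3 mm of the floor, 0.06 rad of upright); the fingers hold the lid still, level within 0.15 rad, within 15 mm sideways of the mouth, its lower edge 3 to 47 mm above it, touching neither jar nor block (horizontal distance between jar_center and jar_rest below 0.007 m and z of jar_center in the frame of jar_rest below 0.042 m and angle between jar_center's own z axis and vertical below 0.06 rad and z of lid_center in the frame of jar_center between 0.071 and 0.116 m and horizontal distance between lid_center and jar_center below 0.015 m and angle between lid_center's own z axis and vertical below 0.15 rad and contact force between lid and jar below 0.1 N and contact force between lid and jar_rest below 0.1 N and contact force between the fingers and lid above 1 N and linear speed of lid below 0.02 m/s); the arm keeps its last pose, push and grip.
It fails at once if the lid is turned on well past coming free (more than about 1.57 rad from screwed home) (x of lid_mark in the frame of jar_center below 0 m).
It fails at once if the jar is tipped by more than 0.5 rad (angle between jar_center's own z axis and vertical above 0.5 rad).
It fails at once if the stapler is moved by more than 20 mm (distance of stapler_center from where it was at the start of the episode above 0.02 m).
It fails at once if the ink bottle is moved by more than 20 mm (distance of ink_bottle_center from where it was at the start of the episode above 0.02 m).
It fails at once if the eraser is moved by more than 20 mm (distance of eraser_center from where it was at the start of the episode above 0.02 m).
It also fails if it takes over 43 s, if anything falls off the work surface, if the arm or the gripper's body presses on something with over 40 N, if the wrist force passes 120 N, or if a joint passes its speed limit or range.

## Working session

There is one attempt and no reset: what is moved stays moved. The work goes in short steps, Python scripts to look and compute and a shell command to move; the robot and the scene stay as the last step left them, time stands still between calls to the robot, and variables do not carry over. Pictures are saved under pics/ and viewed, on a budget of 10 in all, crops included, one or two more only if the job needs it, and the job is handed in when it is done.

```bash
mkdir -p pics; ls; python3 - <<'E'
from bench import ctrl, optics
import cv2,numpy as np,pickle
s=ctrl.get_state();print(s,ctrl.tcp_to_tips)
d={}
for n in("scene","side","wrist"):
    o=optics.get_image(n);d[n]=o;print(n,{k:np.round(v,4).tolist() for k,v in o.items() if k!="image"})
pickle.dump((s,d),open("a.pkl","wb"))
for n in d: cv2.imwrite(f"pics/{n}0.png",d[n]["image"][:,:,::-1])
E
```

```text
pics
{'time': 0.0, 'joint_positions': array([ 0.0141265 ,  0.32184914, -0.07007675,  1.45168424,  0.0226315 ,
        1.37075046, -0.05691536]), 'qd': array([-2.00416214e-03,  7.56981161e-04, -1.07907325e-05, -2.09860382e-04,
       -5.34400599e-04,  1.88905732e-03,  2.83985226e-04]), 'joint_torque': array([-2.58547143e-04, -4.91284704e+01, -4.03903294e-01, -3.12526345e+01,
       -6.40594075e-02,  4.37659642e-02,  1.61017233e-04]), 'position': array([ 6.49490247e-01, -8.06487675e-05,  2.38439788e-01]), 'tool_rot': array([-2.22056929, -2.22054185,  0.0022531 ]), 'ft_force': array([ 0.40322183,  0.36950182, -0.74231389]), 'torque': array([-0.01665208, -0.02409073,  0.00381016]), 'grip_width': 0.9981404013261909} 0.017
scene {'fx': 464.8166, 'fy': 464.8166, 'cx': 281.9393, 'cy': 215.0802, 'R': [[0.8863, -0.4631, 0.005], [-0.2949, -0.5726, -0.765], [0.3571, 0.6765, -0.6441]], 't': [-0.4623, 0.2197, 0.8999]}
side {'fx': 459.7827, 'fy': 459.7827, 'cx': 279.6834, 'cy': 200.3768, 'R': [[-0.9998, -0.0203, 0.0002], [-0.0118, 0.5748, -0.8182], [0.0165, -0.8181, -0.5749]], 't': [0.5207, 0.0565, 0.9847]}
wrist {'fx': 319.7801, 'fy': 319.7801, 'cx': 279.0416, 'cy': 210.5907, 'hand_eye': [[-0.0001, -0.9605, -0.2783, 0.0764], [1.0, 0.0, -0.0002, -0.0009], [0.0002, -0.2783, 0.9605, -0.1447], [0.0, 0.0, 0.0, 1.0]]}
```

View pics/scene0.png

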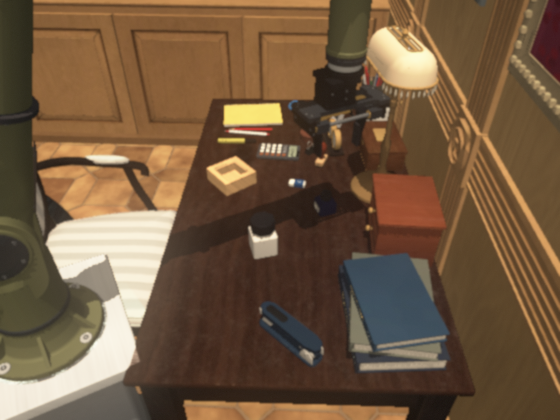

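View pics/side0.png

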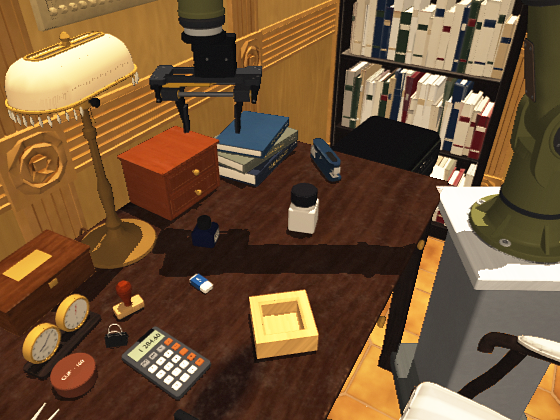

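View pics/wrist0.png

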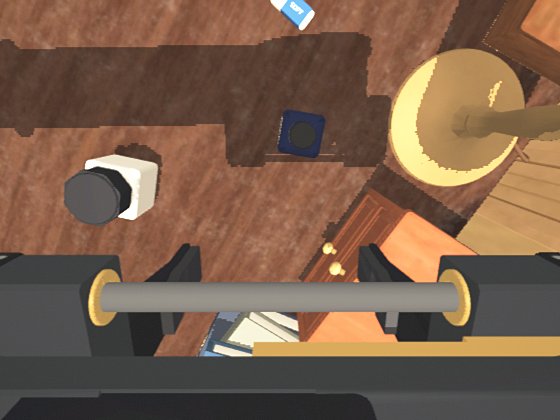

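The scene view shows the block at about (231,176), the jar at (263,237) and the stapler at (290,332). In the side view the block is at (283,322), the jar at (303,208), the ink bottle at (206,233) and the eraser at (201,284). In the wrist view the lid is at (98,195). I'll enlarge these to pick corners.

```bash
cat > h.py <<'E'
import numpy as np,cv2
from scipy.spatial.transform import Rotation as Ro
def ray(o,p,state=None):
    v=np.array([(p[0]-o["cx"])/o["fx"],(p[1]-o["cy"])/o["fy"],1.])
    if "R" in o: R=np.array(o["R"]);return -R.T@o["t"],R.T@v
    H=np.array(o["hand_eye"]);T=Ro.from_rotvec(state["tool_rot"]).as_matrix()
    return T@H[:3,3]+state["position"],T@H[:3,:3]@v
def plane(o,p,z,state=None):
    c,d=ray(o,p,state);return c+d*(z-c[2])/d[2]
E
python3 - <<'E'
import pickle,cv2,numpy as np
s,d=pickle.load(open("a.pkl","rb"))
def c(n,x,y,w=80,h=60): return cv2.resize(d[n]["image"][y:y+h,x:x+w,::-1],(400,300),interpolation=cv2.INTER_CUBIC)
a=np.vstack([np.hstack([c("side",243,283,100,75),c("side",263,173)]),np.hstack([c("scene",190,146),c("wrist",56,140,120,90)])])
cv2.imwrite("pics/crop.png",a)
E
```

```text
(no output)
```

View pics/crop.png

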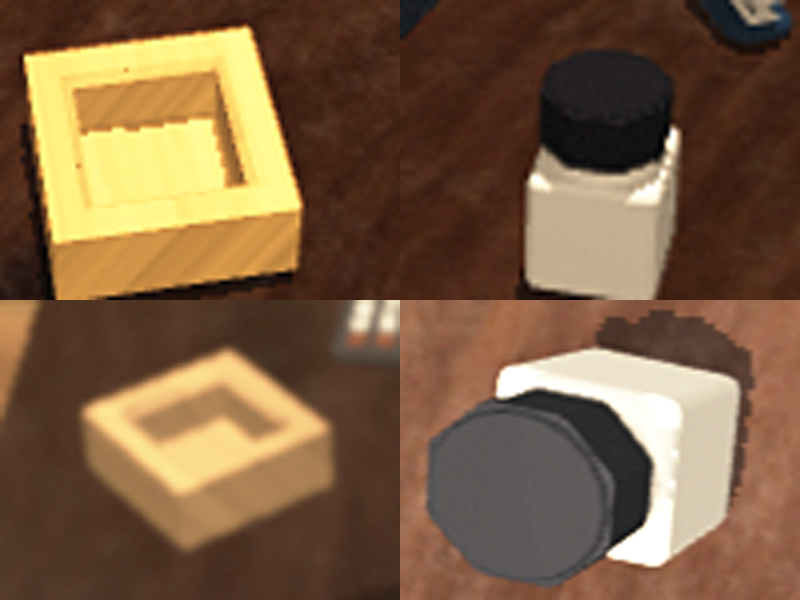

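The crop shows the block's top corners in both views. In the wrist view it shows the lid's top face centred at about (91,197) and the jar's shoulder corners.

```bash
python3 - <<'E'
import pickle
from h import *
np.set_printoptions(precision=4,suppress=True)
s,d=pickle.load(open("a.pkl","rb"))
def q(n,P,x,y,k,z):
    return np.array([plane(d[n],(px/k-.5+x,py/k-.5+y),z,s) for px,py in P])
def info(t,Q):
    e=np.diff(np.vstack([Q,Q[:1]]),axis=0);print(t,Q.mean(0),"len",np.linalg.norm(e,axis=1),"ang%90",np.degrees(np.arctan2(e[:,1],e[:,0]))%90)
info("blk side",q("side",[(24,55),(250,27),(301,207),(53,243)],243,283,4,.037))
info("blk scene",q("scene",[(82,110),(230,48),(332,130),(183,193)],190,146,5,.037))
k=10/3
info("shoulder",q("wrist",[(98,78),(278,102),(245,265)],56,140,k,.058))
info("base",q("wrist",[(340,78),(328,215)],56,140,k,.0))
# lid top face by grey mask
g=d["wrist"]["image"].astype(int);v=g.max(2);m=((v>62)&(v<100)&(g.max(2)-g.min(2)<14)).astype(np.uint8);m[:, 150:]=0;m[:150]=0;m[240:]=0
m=cv2.morphologyEx(m,cv2.MORPH_OPEN,np.ones((3,3)))
cs=max(cv2.findContours(m,0,cv2.CHAIN_APPROX_NONE)[0],key=cv2.contourArea)
print(cv2.contourArea(cs),cv2.boundingRect(cs))
P=np.array([plane(d["wrist"],p,.093,s)[:2] for p in cs[:,0]])
r=cv2.minAreaRect((P*1e4).astype(np.float32));print("lid",np.array(r[0])/1e4,np.array(r[1])/10,r[2])
# octagon supports
for a in range(0,45,3):
    w=[np.ptp(P@[np.cos(t),np.sin(t)]) for t in np.radians(a+45*np.arange(4))];print(a,np.round(np.array(w)*1e3,1),round(sum(w)*1e3,1))
# lid in side view
for n,bx in(("side",(280,170,330,245)),("scene",(245,205,285,265))):
    I=d[n]["image"].astype(int)
    x0,y0,x1,y1=bx;w=(I[y0:y1,x0:x1].min(2)>100);yy,xx=np.nonzero(w);print(n,"white bbox",xx.min()+x0,xx.max()+x0,yy.min()+y0,yy.max()+y0)
for n,pt,z in(("side",(206,233),.03),("side",(201,284),.006),("side",(325,158),.025),("scene",(290,332),.025),("scene",(324,206),.03),("scene",(297,183),.006)): print(n,plane(d[n],pt,z))
# side lid top: ellipse centre crop(608,80)
print("lid side",q("side",[(208,82)],263,173,5,.093))
E
```

```text
blk side [0.5117 0.2842 0.037 ] len [0.0969 0.0957 0.0961 0.0965] ang%90 [10.6909 10.3986 11.171  10.8361]
blk scene [0.5149 0.2848 0.037 ] len [0.0977 0.1005 0.0941 0.0973] ang%90 [11.9227  9.5966 10.0277 11.6734]
shoulder [0.4813 0.0101 0.058 ] len [0.0545 0.0551 0.0703] ang%90 [82.2699 72.0506 31.7763]
base [ 0.4977 -0.0008  0.    ] len [0.0519 0.0519] ang%90 [79.032 79.032]
2238.5 (65, 170, 55, 56)
lid [0.4735 0.004 ] [51.2225 50.1557] 79.42603302001953
0 [52.1 52.5 52.9 53.1] 210.6
3 [52.4 52.7 53.3 53.3] 211.8
6 [52.7 52.7 53.6 53.3] 212.4
9 [52.8 52.6 53.7 53.2] 212.4
12 [52.7 52.4 53.7 53.1] 211.8
15 [52.5 52.3 53.5 53. ] 211.2
18 [52.2 52.2 53.2 52.8] 210.4
21 [52.  52.1 52.7 52.5] 209.3
24 [51.8 51.9 52.1 52.1] 207.8
27 [51.4 51.6 51.5 51.7] 206.2
30 [51.1 51.2 51.1 51.2] 204.5
33 [50.9 50.9 50.8 50.5] 203.2
36 [51.3 51.6 51.6 50.3] 204.7
39 [51.7 52.2 52.2 50.9] 207.0
42 [52.2 52.6 52.7 51.5] 209.1
side white bbox 288 318 198 233
scene white bbox 248 277 226 258
side [0.6668 0.0717 0.03  ]
side [0.6604 0.1889 0.006 ]
side [ 0.4098 -0.2428  0.025 ]
scene [ 0.4117 -0.2425  0.025 ]
scene [0.6605 0.0425 0.03  ]
scene [0.6643 0.1853 0.006 ]
lid side [[0.471  0.0032 0.093 ]]
```

```bash
python3 -m inch '[[[0,-22,11],[0,0,0]],[[0,-22,11],[0,0,0]],[[0,-22,11],[0,0,0]],[[0,-22,11],[0,0,0]],[[0,-22,11],[0,0,0]],[[1,-22,11],[0,0,0]],[[1,-22,11],[0,0,0]],[[2,-22,11],[0,0,0]],[[0,-1,0],[0,0,6]],[[0,0,0],[0,0,6]]]' 0 30
python3 - <<'E'
from bench import ctrl,optics
from h import *
import pickle
s=ctrl.get_state();o=optics.get_image("wrist");pickle.dump((s,o),open("b.pkl","wb"))
T=Ro.from_rotvec(s["tool_rot"]).as_matrix();print(s["position"],T.round(3))
cv2.imwrite("pics/w1.png",o["image"][:,:,::-1])
E
```

```text
time: 1.15
position: [0.4718, 0.004, 0.151]
tool_rot: [-2.445, -1.972, 0.001]
ft_force: [1.3, 0.5, -0.2]
grip_width: 0.997
[0.47183683 0.00395199 0.15101436] [[ 0.212  0.977 -0.001]
 [ 0.977 -0.212 -0.   ]
 [-0.    -0.001 -1.   ]]
```

View pics/w1.png

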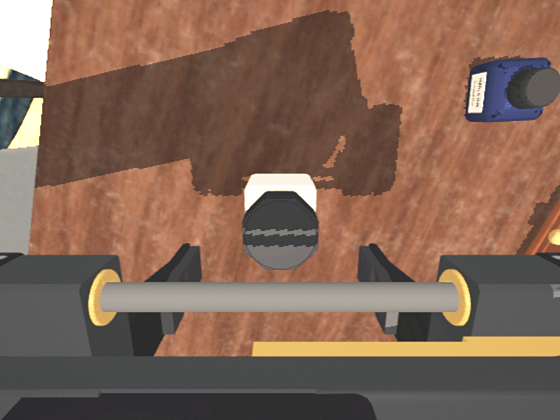

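The lid sits centred between the fingers at about (281,232), square to the jaws. I'll check its tool-x offset before going down.

```bash
python3 - <<'E'
from h import *
import pickle
s,o=pickle.load(open("b.pkl","rb"));T=Ro.from_rotvec(s["tool_rot"]).as_matrix()
for p in((281,232),(281,270),(243,232),(318,232)): print((T.T@(plane(o,p,.093,s)-s["position"])*1e3).round(1))
E
```

```text
[ 2.5  0.4 58. ]
[-25.7   0.5  58. ]
[  2.4 -25.2  58. ]
[ 2.5 25.3 58. ]
```

```bash
python3 -m inch '[[[1,0,8],[0,0,0]],[[0,0,10],[0,0,0]],[[0,0,10],[0,0,0]],[[0,0,10],[0,0,0]],[[0,0,10],[0,0,0]],[[0,0,10],[0,0,0]],[[0,0,6],[0,0,0]],[[0,0,4],[0,0,0]],[[0,0,0],[0,0,0]],[[0,0,0],[0,0,0]]]' 0 40
python3 -m inch '[[[0,0,0],[0,0,0]],[[0,0,0],[0,0,0]],[[0,0,0],[0,0,0]],[[0,0,0],[0,0,0]],[[0,0,0],[0,0,0]],[[0,0,0],[0,0,0]],[[0,0,0],[0,0,0]],[[0,0,0],[0,0,0]],[[0,0,0],[0,0,0]],[[0,0,0],[0,0,0]]]' 1 40
```

```text
time: 2.2
position: [0.4735, 0.005, 0.0838]
tool_rot: [2.441, 1.977, 0.001]
ft_force: [-0.3, 0.1, 0.0]
grip_width: 1.002
time: 3.2
position: [0.4731, 0.005, 0.0836]
tool_rot: [-2.441, -1.977, 0.0]
ft_force: [-1.4, 0.1, 0.9]
grip_width: 0.594
```

Lid gripped (opening 51.7 mm). Now lift, then carry it over to the block.

```bash
python3 -m inch '[[[0,0,-5],[0,0,0]],[[0,0,-10],[0,0,0]],[[0,0,-12],[0,0,0]],[[0,0,-12],[0,0,0]],[[0,0,-12],[0,0,0]],[[4,0,-12],[0,0,0]],[[10,-1,-5],[0,0,0]],[[16,-1,0],[0,0,0]],[[20,-1,0],[0,0,0]],[[20,-1,0],[0,0,0]]]' - 50
python3 -m inch '[[[22,-2,0],[0,0,0]],[[24,-2,0],[0,0,0]],[[24,-2,0],[0,0,0]],[[24,-2,0],[0,0,0]],[[24,-2,0],[0,0,0]],[[24,-2,0],[0,0,0]],[[24,-2,0],[0,0,0]],[[20,-1,0],[0,0,0]],[[16,-1,0],[0,0,0]],[[10,-1,0],[0,0,0]]]'
python3 -m inch '[[[0,0,0],[0,0,-2]],[[0,0,0],[0,0,-4]],[[0,0,0],[0,0,-4]],[[0,0,0],[0,0,-4]],[[0,0,0],[0,0,-4]],[[0,0,0],[0,0,-3]],[[0,0,0],[0,0,-2]],[[0,0,0],[0,0,0]],[[0,0,0],[0,0,0]],[[0,0,0],[0,0,0]]]'
python3 - <<'E'
from bench import ctrl,optics
from h import *
import pickle
s=ctrl.get_state();T=Ro.from_rotvec(s["tool_rot"]).as_matrix();print(s["position"],np.degrees(np.arctan2(T[1,1],T[0,1])),s["ft_force"],s["joint_positions"].round(2))
d={n:optics.get_image(n) for n in("side","scene","wrist")};pickle.dump((s,d),open("c.pkl","wb"))
c=lambda n,x,y:cv2.resize(d[n]["image"][y:y+150,x:x+100,::-1],(400,600),interpolation=cv2.INTER_CUBIC)
cv2.imwrite("pics/c.png",np.hstack([c("side",230,210),c("scene",180,80)]))
E
```

```text
time: 4.2
position: [0.4838, 0.0759, 0.1518]
tool_rot: [-2.441, -1.977, -0.001]
ft_force: [-0.4, -0.9, -3.2]
grip_width: 0.595
time: 5.2
position: [0.5108, 0.2873, 0.1514]
tool_rot: [-2.439, -1.979, 0.0]
ft_force: [0.1, -0.4, -2.7]
grip_width: 0.59
time: 6.2
position: [0.5113, 0.285, 0.1515]
tool_rot: [1.999, 2.423, -0.0]
ft_force: [-0.4, 1.1, -3.9]
grip_width: 0.59
[0.51131416 0.28500746 0.15154039] 10.952156993722323 [-0.3561753   1.05309792 -3.88128971] [-0.25  0.26 -0.35  1.72  0.1   1.18 -0.44]
```

View pics/c.png

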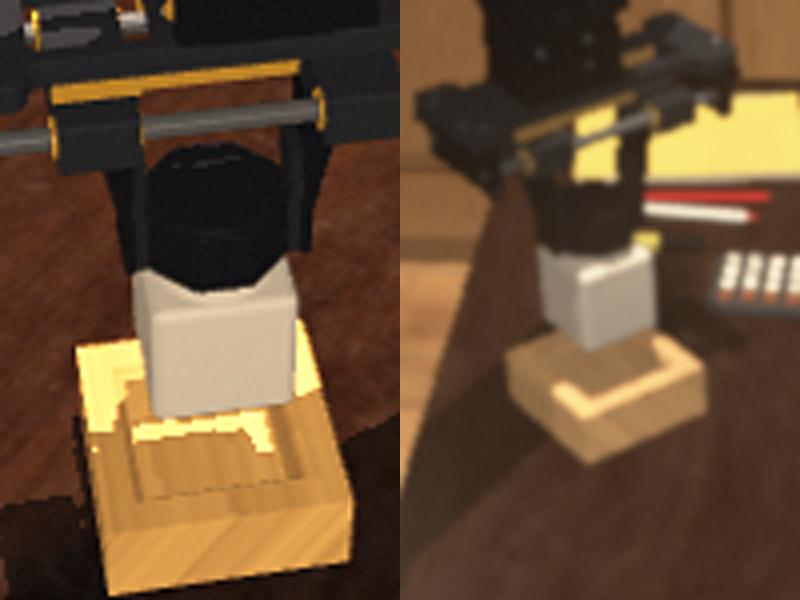

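The jar hangs upright and square above the block. Its base edge runs from about (268.8,314) to (303,310.5) in the side view. I'll measure how far it is off the block's centre in each view.

```bash
python3 - <<'E'
from h import *
import pickle
s,d=pickle.load(open("c.pkl","rb"))
f=lambda n,p,x,y,z=.068:plane(d[n],(p[0]/4-.5+x,p[1]/4-.5+y),z)[:2]
a,b=f("side",(153,418),230,210),f("side",(294,404),230,210)
t=np.radians(10.8);X=np.array([np.cos(t),np.sin(t)]);Y=np.array([-X[1],X[0]])
def rep(n,e,out,blk):
    a,b=e;c=(a+b)/2-.028*out;print(n,a,b,np.linalg.norm(a-b),np.degrees(np.arctan2(*(b-a)[::-1]))%90,"c",c,"rel blk",(c-blk),"XY mm",(c-blk)@X*1e3,(c-blk)@Y*1e3)
rep("side",(a,b),Y,np.array([.5117,.2842]))
P=[f("scene",p,180,80) for p in((143,308),(190,350),(256,325))]
bs=np.array([.5149,.2848])
rep("scene1",(P[0],P[1]),-X,bs);rep("scene2",(P[1],P[2]),-Y,bs)
rep("diag",(P[0],P[2]),0*X,bs)
B=[f("side",p,230,210,.037) for p in((77,349),(303,320),(353,500),(106,537))];print(np.mean(B,0))
E
```

```text
side [0.53271346 0.31060361] [0.47888666 0.30258856] 0.0544202658686135 8.469363967373312 c [0.51104674 0.27909205] rel blk [-0.00065326 -0.00510795] XY mm -1.598828000071099 -4.895069173274033
scene1 [0.48529956 0.31665022] [0.49420989 0.25618595] 0.061117273988502356 8.383066201459883 c [0.51725877 0.29166476] rel blk [0.00235877 0.00686476] XY mm 3.60331883165667 6.301178464280959
scene2 [0.49420989 0.25618595] [0.54416776 0.26341924] 0.0504787980322895 8.238481532068013 c [0.51394215 0.28730664] rel blk [-0.00095785  0.00250664] XY mm -0.4711876115943986 2.6417258970667663
diag [0.48529956 0.31665022] [0.54416776 0.26341924] 0.07936624417949291 47.878854313627016 c [0.51473366 0.29003473] rel blk [-0.00016634  0.00523473] XY mm 0.8174989329726284 5.1731782361918945
[0.51139636 0.28501064]
```

Averaging the two views leaves under 1 mm of offset, since the edge-rounding error has opposite signs in them. So I lower it.

```bash
python3 -m inch '[[[0,0.5,3],[0,0,-0.5]],[[0,0.5,5],[0,0,-0.5]],[[0,0,6],[0,0,0]],[[0,0,6],[0,0,0]],[[0,0,6],[0,0,0]],[[0,0,6],[0,0,0]],[[0,0,6],[0,0,0]],[[0,0,5],[0,0,0]],[[0,0,3],[0,0,0]],[[0,0,0],[0,0,0]]]'
python3 -c "
from bench import ctrl;s=ctrl.get_state();print(s['torque'],s['ft_force'])"
```

```text
time: 7.35
position: [0.512, 0.2852, 0.105]
tool_rot: [-1.977, -2.441, 0.001]
ft_force: [-0.3, -0.5, -3.7]
grip_width: 0.593
[-0.01996858  0.04128396  0.01428288] [-0.3268584  -0.52080384 -3.66775164]
```

```bash
python3 -m inch '[[[0,0,2],[0,0,0]],[[0,0,3],[0,0,0]],[[0,0,3],[0,0,0]],[[0,0,2],[0,0,0]],[[0,0,1],[0,0,0]],[[0,0,1],[0,0,0]],[[0,0,1],[0,0,0]],[[0,0,1],[0,0,0]],[[0,0,0],[0,0,0]],[[0,0,0],[0,0,0]]]'
python3 -c "
from bench import ctrl;s=ctrl.get_state();print(s['torque'],s['ft_force'])"
```

```text
time: 8.35
position: [0.5123, 0.2854, 0.0917]
tool_rot: [1.977, 2.441, 0.0]
ft_force: [-0.4, -0.3, -1.5]
grip_width: 0.595
[-0.04442757  0.061721    0.02888355] [-0.44250142 -0.29892051 -1.47704768]
```

```bash
python3 -m inch '[[[0,0,1],[0,0,0]],[[0,0,1],[0,0,0]],[[0,0,0],[0,0,0]],[[0,0,0],[0,0,0]],[[0,0,0],[0,0,0]],[[0,0,0],[0,0,0]],[[0,0,0],[0,0,0]],[[0,0,0],[0,0,0]],[[0,0,0],[0,0,0]],[[0,0,0],[0,0,0]]]'
python3 - <<'E'
from bench import ctrl,optics
from h import *
s=ctrl.get_state();print(s["position"],s["ft_force"],s["torque"])
d={n:optics.get_image(n) for n in("side","scene")}
c=lambda n,x,y:cv2.resize(d[n]["image"][y:y+150,x:x+100,::-1],(400,600),interpolation=cv2.INTER_CUBIC)
cv2.imwrite("pics/d.png",np.hstack([c("side",230,210),c("scene",180,80)]))
E
```

```text
time: 9.35
position: [0.5125, 0.2855, 0.0915]
tool_rot: [1.977, 2.441, 0.001]
ft_force: [-3.8, -1.7, 7.6]
grip_width: 0.59
[0.51247056 0.285498   0.09149257] [-3.82886375 -1.66088142  7.61325832] [-0.56971627  0.81072409 -0.07219403]
```

View pics/d.png

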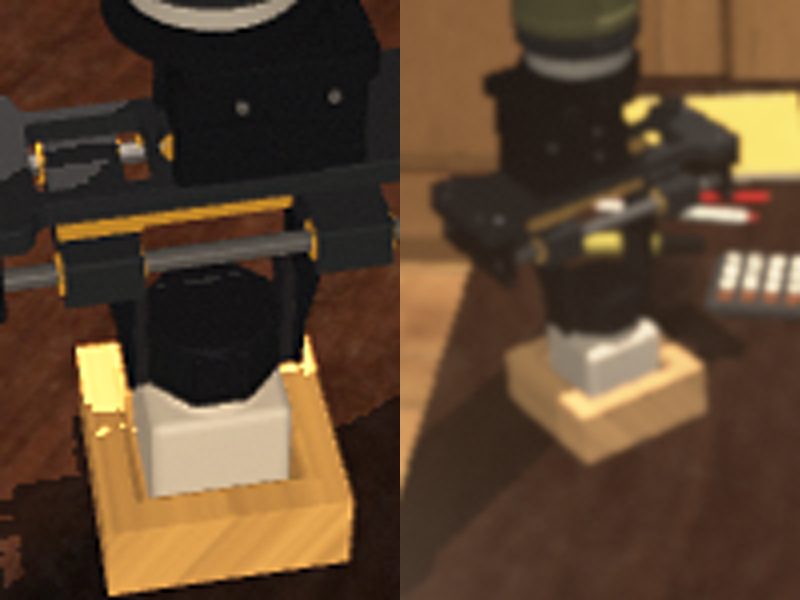

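The jar is fully seated: the descent stopped at TCP z 0.0915, where contact was expected, with about 11 N of push and both views showing it down. Next I unscrew about 72° anticlockwise, rising slightly with the thread.

```bash
python3 -m inch '[[[0,0,-1],[0,0,0]],[[0,0,-0.5],[0,0,-2]],[[0,0,0],[0,0,-4]],[[0,0,-0.2],[0,0,-5]],[[0,0,-0.2],[0,0,-5]],[[0,0,-0.2],[0,0,-5]],[[0,0,-0.2],[0,0,-5]],[[0,0,-0.2],[0,0,-5]],[[0,0,-0.2],[0,0,-5]],[[0,0,0],[0,0,0]]]' - 60
python3 -c "
from bench import ctrl;s=ctrl.get_state();print(s['torque'],s['ft_force'])"
```

```text
time: 10.45
position: [0.5126, 0.2864, 0.0928]
tool_rot: [1.125, 2.933, 0.003]
ft_force: [-0.7, 1.1, 0.3]
grip_width: 0.593
[0.38389763 0.14939401 0.05129546] [-0.68009594  1.11802543  0.26728653]
```

```bash
python3 -m inch '[[[0,0,-0.2],[0,0,-4]],[[0,0,-0.2],[0,0,-5]],[[0,0,-0.2],[0,0,-5]],[[0,0,-0.2],[0,0,-5]],[[0,0,-0.2],[0,0,-5]],[[0,0,-0.2],[0,0,-5]],[[0,0,0],[0,0,-4]],[[0,0,0],[0,0,-3]],[[0,0,0],[0,0,0]],[[0,0,0],[0,0,0]]]'
python3 - <<'E'
from bench import ctrl,optics
from h import *
s=ctrl.get_state();print(s["position"],s["ft_force"],s["torque"],s["joint_positions"].round(2))
d={n:optics.get_image(n) for n in("side","scene")}
c=lambda n,x,y:cv2.resize(d[n]["image"][y:y+150,x:x+100,::-1],(400,600),interpolation=cv2.INTER_CUBIC)
cv2.imwrite("pics/e.png",np.hstack([c("side",230,210),c("scene",180,80)]))
E
```

```text
time: 11.45
position: [0.5127, 0.2867, 0.0951]
tool_rot: [0.167, 3.135, 0.003]
ft_force: [-3.2, 0.5, 7.5]
grip_width: 0.593
[0.51269984 0.28667689 0.09506507] [-3.24270257  0.46162576  7.52305235] [0.22725671 0.56338085 0.08198559] [-0.1   0.35 -0.54  1.76  0.2   1.08  0.76]
```

View pics/e.png

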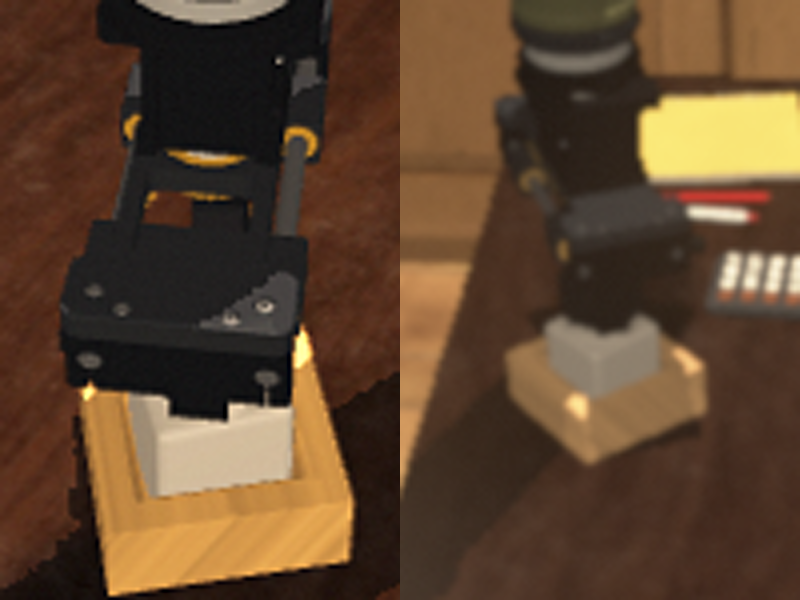

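The hand has turned 72° and the jar has taken up its few degrees of play in the well. The sprung liner now pushes up at about 11 N, so the lid is free. I'll lift it slowly.

```bash
python3 -m inch '[[[0,0,-1],[0,0,0]],[[0,0,-1],[0,0,0]],[[0,0,-1],[0,0,0]],[[0,0,-1],[0,0,0]],[[0,0,-1],[0,0,0]],[[0,0,-1],[0,0,0]],[[0,0,0],[0,0,0]],[[0,0,0],[0,0,0]],[[0,0,0],[0,0,0]],[[0,0,0],[0,0,0]]]'
python3 -c "
from bench import ctrl;s=ctrl.get_state();print(s['torque'],s['ft_force'],s['position'])"
```

```text
time: 12.55
position: [0.5123, 0.2853, 0.0994]
tool_rot: [0.164, 3.137, -0.0]
ft_force: [-0.2, -0.5, -0.8]
grip_width: 0.588
[ 0.07392891 -0.04902965  0.00777255] [-0.1662893  -0.5180556  -0.75575219] [0.51228474 0.28529227 0.0994221 ]
```

The load is only the lid's own weight (-0.8 N, against -3.8 N with the jar), so the lid is free. I'll lift it the rest of the way.

```bash
python3 -m inch '[[[0,0,-2],[0,0,0]],[[0,0,-3],[0,0,0]],[[0,0,-4],[0,0,0]],[[0,0,-4],[0,0,0]],[[0,0,-4],[0,0,0]],[[0,0,-4],[0,0,0]],[[0,0,-3],[0,0,0]],[[0,0,-2],[0,0,0]],[[0,0,-1],[0,0,0]],[[0,0,0],[0,0,0]]]'
python3 -m inch '[[[0,0,0],[0,0,0]],[[0,0,0],[0,0,0]],[[0,0,0],[0,0,0]],[[0,0,0],[0,0,0]],[[0,0,0],[0,0,0]],[[0,0,0],[0,0,0]],[[0,0,0],[0,0,0]],[[0,0,0],[0,0,0]],[[0,0,0],[0,0,0]],[[0,0,0],[0,0,0]]]'
python3 - <<'E'
from bench import ctrl,optics
from h import *
s=ctrl.get_state();print(s["position"],s["ft_force"],s["torque"],abs(s["qd"]).max())
d={n:optics.get_image(n) for n in("side","scene")}
c=lambda n,x,y:cv2.resize(d[n]["image"][y:y+150,x:x+100,::-1],(400,600),interpolation=cv2.INTER_CUBIC)
cv2.imwrite("pics/f.png",np.hstack([c("side",230,210),c("scene",180,80)]))
E
```

```text
time: 13.55
position: [0.5123, 0.2854, 0.1266]
tool_rot: [0.164, 3.137, -0.0]
ft_force: [-0.0, -0.2, -0.7]
grip_width: 0.591
time: 14.55
position: [0.5123, 0.2853, 0.1265]
tool_rot: [0.164, 3.137, -0.0]
ft_force: [0.5, 0.6, -1.1]
grip_width: 0.593
[0.51231644 0.28533289 0.12649348] [ 0.54202733  0.55157667 -1.13862061] [ 0.06751165 -0.04764356  0.00243131] 0.0013109087472698874
```

View pics/f.png

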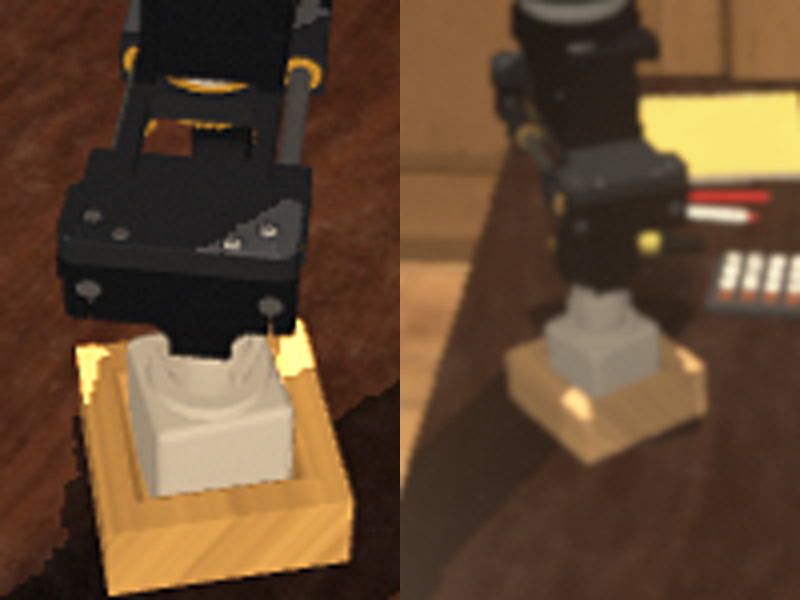

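```bash
python3 -c "
from bench import close_job;print(close_job())"
```

```text
the job is handed in; nothing more can be done
None
```

The job is handed in at about 14.6 s of the 43 s allowed. I carried the jar by its lid into the block's well and seated it. Then I turned the lid about 72° anticlockwise and lifted it straight up, and I finished still holding it.

**Last checks**
- **Jar:** both final views show it upright and down in the well. During the lift the load was only the lid's weight, about 0.7–1.1 N, against about 3.8 N with the jar.
- **Lid:** the tool is level and still, the jaws are 51.6 mm apart on the lid, and the grip is set to 60 N. From the tool's 35 mm rise, the lid should be about 14 mm above the mouth. In the pictures the fingers and dark gripper hide that gap, so I could not see it directly.
- **Turn:** the jar shifted a few degrees in the well during the turn. I put the lid's turn relative to the jar at 1.1–1.2 rad.
- **Bystanders:** all moves kept well clear of the stapler, ink bottle and eraser, but I did not measure them again at the end.

**Disagreement:** before lowering, the two cameras put the jar about 5 mm off centre in opposite directions. I took this as an effect of its rounded edges and used the average, and it went in without contact until the floor.

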